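# Interleave and stack two lantern slides in the packing tray

## Robot

A 6-joint arm with a two-finger parallel gripper is mounted at the origin on the work surface. World frame = base frame: x ahead of the robot, y to its left, z up, the work surface at z = 0. Lengths are in m, angles in rad, forces in N, time in s.
With the tool pointing down it reaches from about 0.375 to 0.975 m from the base axis. Payload 3.8 kg.
Tool frame: the origin (TCP) lies midway between the tips of the shut fingers; the grasp point (between the pads) lies 19 mm behind it; x points along the fingers, z is the direction in which the jaws open and shut, and the axes are right-handed (so a half turn about x gives the same grasp; the last joint's range is limited). The gripper opens to 85 mm and grips with 20 to 120 N. Pads are 22 mm wide; open, the fingers measure 114 mm over their backs; the gripper's body (76 mm by 85 mm) begins 54 mm behind the grasp point. The pads swing forward as they close: fully open they stand 13 mm farther back than shut.
Start: joints at [1.19, 0.264, 1.604, -0, 1.274, -0.037], TCP at [0.228, 0.635, 0.231] pointing down, gripper open.
Joint ranges: [-2.63, 2.63], [-0.94, 2.18], [0.31, 2.57], [-1.31, 4.45], [0, 2.66], [-2.55, 2.55]. Speed limits (rad/s): [2.57, 2.57, 3.14, 3.14, 3.14, 3.14].

## Interface

Orientations are given as a rotation vector (axis times angle).
In Python, from workcell import * gives the robot as it stands. The module is installed in compiled form; this text tells all that it offers.
- The arm moves only by the tool carry_out, never from a script. Its arguments are lists of equal length, an entry for each row: "offset": the shift along the tool's x, y, z in cm, a list of three; "delta_rot": the turn, a rotation vector about the tool's x, y, z in degrees, a list of three. A call has exactly 5 rows; each row shifts and turns the commanded pose from where the row before left it, along the tool's axes as they then stand; what a row does not reach is not made up. A row lasts 1/12 s, in which the tool goes at most 41.7 mm and 7.16 degrees, less where a joint would pass 70% of its speed; a pose out of reach is approached as far as the arm can. A call is refused whole if a number of a shift passes 4.17 or a number of a turn 7.16, either way. A call with a gripper value outside its range is refused whole. "fingers" is the opening, from -1 (shut) to 1 (fully open), set as the call begins (left out, the last holds). The fingers move at their own pace and stop on an object; "newtons" is the grip in N (left out, the last holds). Time passes only in rows, so rows that do not move let the fingers close, or fill a call up. It gives the time, the measured TCP pose, the force and the opening at its end, in the units of the state.
- read_state(): the state, without advancing time (a new reading comes with each control period).
- read_camera(name): name is "side" or "top" or "wrist"; returns (picture, depth): 420x560x3 uint8, red, green, blue; 420x560 float32, m along the optical axis (not along the pixel's ray), 0 where there is no reading.
- get_calibration(name): a dict with "fx", "fy", "cx", "cy" (pixels), "R" (3x3) and "t" (3): a world point X has camera coordinates R X + t; the wrist camera has in their place "mount" (4x4, takes a point from camera to tool coordinates, whose origin is the TCP and whose axes are the tool frame's). Camera axes: x right, y down, z forward; pixel columns grow to the right and rows downward; lengths in m; the calibration is good to about 2 mm. A picture is of the moment at which its call begins: read the wrist's pose just before it. get_calibration takes no time and is no camera call.
- finish_job(): hands the job in, once; it reports no verdict.
The state is a dict: "time": time; "q": joint angles; "joint_vel": joint speeds; "joint_torque": joint torques, N m; "tool_pos": TCP position; "tcp_rot": TCP orientation; "wrist_force": force on the tool from outside, world axes, zero at the start; "torque": the same for the moment, N m; "width": opening from 0.0 (shut) to 1.0 (fully open).
Only numpy, scipy, OpenCV 4.12 (cv2) and the standard library are available. Lean on these libraries where they do the work, as an engineer would, in place of code of your own. Each camera call takes 0.05 s, during which the arm holds its last target. There are 200 camera calls.

## Task

One glass slide already lies in the well of the packing tray. Slide the green separator board off its ledge into the well so that it lies flat on that slide, and then slide the second glass slide off the opposite ledge so that it comes to rest flat on the separator, squarely in the well. Push both along the tray rather than lifting them, keep the glass flat all the way, and leave the other things on the shelf where they stand.

Things in the scene. Friction and masses are not known exactly. Their poses are not given: they have to be found in the camera images.
- tray: wooden packing tray fixed to the shelf, 130 mm (its x) by 360 mm (its y). Origin: centre of its underside, on the shelf, below the middle of a square 88 x 88 mm well (sides along x and y, floor 6 mm above the origin). From the well a flat ledge, 130 mm wide, runs out along +y and another along -y (|y| from 44 to 180 mm, open at the end); both ledge tops are 18 mm above the origin.
- well (a point): middle of the well's floor (axes as the tray). Dark solid cheeks bound the well at tray x = +/-44 mm, tops 24 mm above the tray's origin. From their corners, guides as high (6 mm above the ledge) flare out over each ledge, from x = +/-44 mm at |y| = 44 mm to x = +/-58 mm at |y| = 84 mm, and lead a plate pushed along the ledge towards the middle into the well.
- lower_slide_center (a point): centre (half-way through the thickness) of the glass slide that already lies flat in the well: 82 x 82 x 5 mm, amber with a black border; its top is 11 mm above the tray's origin, 7 mm below the ledges. z is normal to the plate, x and y along its edges
- separator_center (a point): centre (half-way through the thickness) of the separator: a plain green stiff board, 82 x 82 x 4 mm, about 30 g, lying loose and flat on one of the two ledges (either one), a little askew. z is normal to the plate, x and y along its edges. Lying on the lower slide its top is 15 mm above the tray's origin, 3 mm below the ledges
- upper_slide_center (a point): centre (half-way through the thickness) of the second glass slide: 82 x 82 x 5 mm, about 85 g, amber with a black border, lying loose and flat on the other ledge, a little askew. z is normal to the plate, x and y along its edges. In its final place its top is 20 mm above the tray's origin, 2 mm above the ledges
- lens: heavy bevelled projection lens in a brass barrel, 94 mm across, 64 mm high, standing on the shelf; bystander. Origin: centre of its underside.
- tin_box: closed blue painted tin slide box, 204 x 104 mm, 96 mm high; bystander. Origin: centre of its underside.
- lamp_shade: aluminium lamp shade, 170 mm across at the foot, 130 mm high, standing mouth down; bystander. Origin: centre of its underside.
- lens_board: mahogany lens board lying flat, 120 x 120 x 12 mm, with a low brass flange (18 mm high in all); bystander. Origin: centre of its underside.
- loupe: black magnifier, 42 mm across, 40 mm high; bystander. Origin: centre of its underside.
Things that resemble listed ones, but are neither listed nor needed, are in the scene too. What is shaped like the part that bears upper_slide_center but purple is not meant. Of the things that look like the part that bears separator_center, the smaller one is meant.

How it is judged:
By the outcome, as a careful person would: the job done as asked, in the order asked, and still so for the second after the job is handed in, with the robot touching nothing.
It also fails if it takes over 61 s, if anything falls off the work surface, if the arm or the gripper's body presses on something with over 40 N, if the wrist force passes 120 N, or if a joint passes its speed limit or range.

## Working session

There is one attempt and no reset: what is moved stays moved. The work goes in short steps, Python scripts to look and compute and a tool call to move; the robot and the scene stay as the last step left them, time stands still between calls to the robot, and variables do not carry over. Pictures are saved under pics/ and viewed, about 8 in all and at most 12, crops included, and the job is handed in when it is done.

Besides the shell and the picture viewer there is one more tool, called after "Request:" as name(argument=value, ...), one argument or row to a line, values as JSON. carry_out: Moves the arm, as the interface text tells. Its arguments: {"type":"object","properties":{"offset":{"type":"array"},"delta_rot":{"type":"array"},"fingers":{"type":"number"},"newtons":{"type":"number"}},"required":["offset","delta_rot"]}

```bash
mkdir -p pics; python3 - <<'E'
from workcell import *
import cv2,numpy as np
s=read_state();print(s)
for n in("top","side"):
    p,d=read_camera(n);np.savez(f"pics/{n}.npz",p=p,d=d);cv2.imwrite(f"pics/{n}1.png",p[:,:,::-1]);print(n,get_calibration(n))
print(get_calibration("wrist"))
E
```

```text
{'time': 0.0, 'q': array([ 1.19010298e+00,  2.64753724e-01,  1.60540402e+00, -2.59656170e-05,
        1.27373345e+00, -3.69121051e-02]), 'joint_vel': array([ 5.43416452e-05, -2.81089674e-03,  6.65549320e-04,  2.16393912e-03,
        1.31279441e-03, -7.56177899e-04]), 'joint_torque': array([ 1.60748750e-04, -5.15082049e+01, -3.67322695e+01, -8.43474163e-05,
        1.26980210e-02, -1.34256659e-06]), 'tool_pos': array([0.227244  , 0.63479286, 0.22994546]), 'tcp_rot': array([-0.95365898,  1.35441085,  0.9515512 ]), 'wrist_force': array([-0.42776953,  0.69335087, -0.39957484]), 'torque': array([ 0.04497483, -0.00590307,  0.03451131]), 'width': 0.9978617383860251}
top {'fx': 518.1043372743949, 'fy': 518.1043372743949, 'cx': 280.9463669148372, 'cy': 209.1100434136643, 'R': array([[-0.03220599, -0.99946733, -0.00527502],
       [-0.97783921,  0.03260054, -0.20680349],
       [ 0.2068653 , -0.00150219, -0.97836828]]), 't': array([0.01257716, 0.53918699, 1.39399074])}
side {'fx': 475.2597358097628, 'fy': 475.2597358097628, 'cx': 270.35026386246193, 'cy': 212.25853800816213, 'R': array([[-0.99884024, -0.04808193,  0.00250887],
       [-0.02921415,  0.56381888, -0.82538161],
       [ 0.0382714 , -0.82449766, -0.56456966]]), 't': array([0.54853332, 0.06478592, 1.38042879])}
{'fx': 348.2089615110976, 'fy': 348.2089615110976, 'cx': 273.83268964487155, 'cy': 214.8490631879689, 'mount': array([[ 1.34932840e-03, -2.61265842e-01,  9.65265942e-01,
        -1.42437030e-01],
       [ 2.55488435e-04, -9.65266699e-01, -2.61266404e-01,
         6.65385121e-02],
       [ 9.99999057e-01,  5.99148465e-04, -1.23571137e-03,
         2.81155899e-04],
       [ 0.00000000e+00,  0.00000000e+00,  0.00000000e+00,
         1.00000000e+00]])}
```

View pics/top1.png

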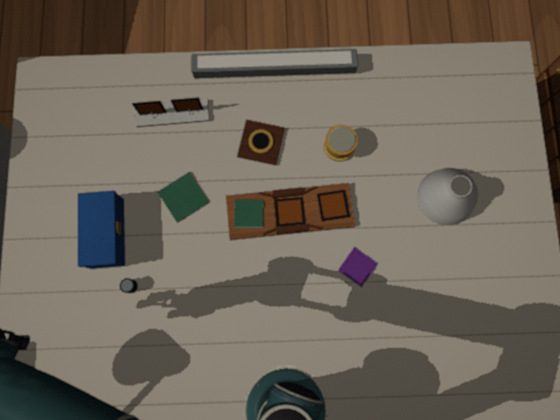

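View pics/side1.png

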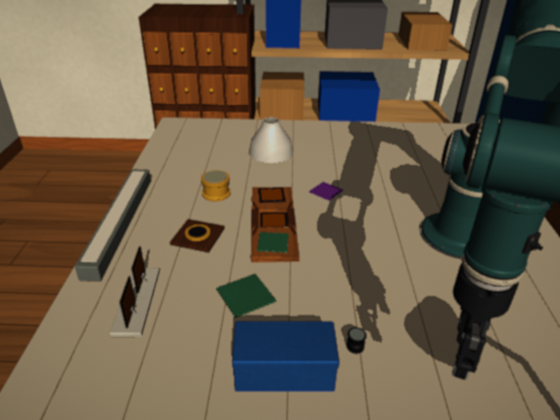

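The top view shows the tray at about (290,211). The green board (249,213) is on its +y ledge, which is on the image's left, with the well slide at (290,211) and the upper slide at (333,205). A loose, larger green board lies off the tray at (184,197), and a purple plate at (358,267). The side view agrees. Next I measure the poses.

```bash
cat > h.py <<'E'
import cv2,numpy as np
from workcell import *
def cast(n,uv,z):
    c=get_calibration(n);uv=np.atleast_2d(uv).astype(float)
    r=np.c_[(uv[:,0]-c["cx"])/c["fx"],(uv[:,1]-c["cy"])/c["fy"],np.ones(len(uv))]@c["R"]
    o=-c["R"].T@c["t"]; return (o+r*((z-o[2])/r[:,2])[:,None])[:,:2]
def rect(n,mask,z):
    cs,_=cv2.findContours(mask.astype(np.uint8),cv2.RETR_EXTERNAL,cv2.CHAIN_APPROX_NONE)
    out=[]
    for c in sorted(cs,key=cv2.contourArea)[::-1][:3]:
        if cv2.contourArea(c)<30: continue
        out.append(cv2.minAreaRect((cast(n,c[:,0],z)*1000).astype(np.float32)))
    return out
E
python3 - <<'E'
from h import *
for n in("top","side"):
    f=np.load(f"pics/{n}.npz");p=f["p"];h=cv2.cvtColor(p,cv2.COLOR_RGB2HSV);H,S,V=[h[:,:,i] for i in range(3)]
    c=(208,258,178,248) if n=="xx" else None
    g=(H>60)&(H<88)&(S>90)&(V>25); roi=np.zeros(H.shape,bool)
    if n=="top": roi[180:245,220:362]=1
    else: roi[180:268,245:305]=1
    print(n,"green",rect(n,g&roi,.022))
    wood=(S>90)&(H<20)&roi|(g&roi)
    if n=="top": print("tray",rect(n,cv2.morphologyEx(wood.astype(np.uint8),cv2.MORPH_CLOSE,np.ones((7,7))),.018))
f=np.load("pics/top.npz");p=f["p"]
cv2.imwrite("pics/crop1.png",cv2.resize(p[175:250,215:365,::-1],None,fx=5.3,fy=5.3,interpolation=cv2.INTER_CUBIC)*1)
E
```

```text
top green [((539.9346313476562, 87.867431640625), (77.00459289550781, 73.09989929199219), 88.0849380493164)]
tray [((542.1923828125, -30.087615966796875), (129.98959350585938, 359.12890625), 4.030740261077881)]
side green [((538.7752075195312, 89.66590881347656), (75.88483428955078, 76.39155578613281), 87.64262390136719)]
```

View pics/crop1.png

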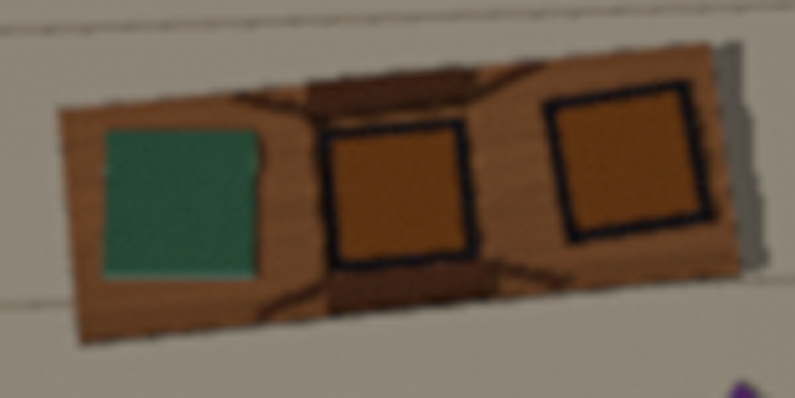

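```bash
cat >> h.py <<'E'
from scipy.spatial.transform import Rotation as Ro
A=np.radians(4.03);C=np.array([.542,-.030])
TX=np.array([np.cos(A),np.sin(A)]);TY=np.array([-np.sin(A),np.cos(A)])
def w(x,y,z): return np.r_[C+x*TX+y*TY,z]
def tr(p): d=np.asarray(p)[:2]-C; return np.round([d@TX*1000,d@TY*1000],1)
def rel(tgt):
    s=read_state();R=Ro.from_rotvec(s["tcp_rot"]).as_matrix()
    ref=np.c_[[0,0,-1],np.cross(np.r_[TX,0],[0,0,-1]),np.r_[TX,0]]
    if R[:,2]@ref[:,2]<0: ref=ref@np.diag([1,-1,-1])
    print("t",s["time"],"tray",tr(s["tool_pos"]),"z",s["tool_pos"][2].round(4),"F",s["wrist_force"].round(2),"w",round(s["width"],3))
    print("shift cm (tool)",(R.T@(tgt-s["tool_pos"])*100).round(2),"turn deg",np.degrees(Ro.from_matrix(R.T@ref).as_rotvec()).round(2))
    print("shift after turn",(ref.T@(tgt-s["tool_pos"])*100).round(2),"\nR\n",R.round(3))
E
python3 - <<'E'
from h import *
rel(w(.004,.195,.10))
print(tr(cast("top",[249,213],.022)[0]),tr(cast("top",[333.9,205.6],.023)[0]))
for n in ("top",):
    f=np.load("pics/top.npz");p=f["p"];h=cv2.cvtColor(p,cv2.COLOR_RGB2HSV);V=h[:,:,2];m=(V<45);m[:, :300]=0;m[:,355:]=0;m[:185]=0;m[:,:315]=0;m[224:]=0
    for r in rect(n,m,.023): print(tr(np.array(r[0])/1000),r)
E
```

```text
t 0.1 tray [-267.2  685.4] z 0.2301 F [-0.42 -0.13 -0.33] w 0.999
shift cm (tool) [ 13.07 -44.56 -33.95] turn deg [ 6.627e+01 -1.000e-01  6.000e-02]
shift after turn [ 13.01 -49.04  27.12] 
R
 [[-0.001 -0.941  0.337]
 [-0.002  0.337  0.941]
 [-1.     0.    -0.002]]
[  4.5 116.6] [   0.6 -127.6]
[   2.9 -125.4] ((553.6768798828125, -154.8506622314453), (79.19306945800781, 80.83477783203125), 7.049792766571045)
```

Request:
carry_out(
  offset=[
    [0,0,0],
    [0,0,0],
    [0,0,0],
    [0,0,0],
    [0,0,0],
  ],
  delta_rot=[
    [6.63,0,0],
    [6.63,0,0],
    [6.63,0,0],
    [6.63,0,0],
    [6.63,0,0],
  ],
  fingers=0,
)

```text
time: 0.52
tool_pos: [0.2274, 0.6351, 0.2304]
tcp_rot: [-0.504, 1.513, 0.502]
wrist_force: [1.1, -0.5, -0.2]
width: 0.5
```

Request:
carry_out(
  offset=[
    [0,0,0],
    [0,0,0],
    [0,0,0],
    [0,0,0],
    [0,0,0],
  ],
  delta_rot=[
    [6.63,0,0],
    [6.63,0,0],
    [6.63,0,0],
    [6.63,0,0],
    [6.63,0,0],
  ],
)

```text
time: 0.93
tool_pos: [0.2273, 0.6351, 0.2305]
tcp_rot: [-0.051, 1.571, 0.049]
wrist_force: [0.0, 1.0, 0.3]
width: 0.497
```

Request:
carry_out(
  offset=[
    [0,-3.27,1.81],
    [0,-3.27,1.81],
    [0,-3.27,1.81],
    [0,-3.27,1.81],
    [0,-3.27,1.81],
  ],
  delta_rot=[
    [0,0,0],
    [0,0,0],
    [0,0,0],
    [0,0,0],
    [0,0,0],
  ],
)

```text
time: 1.35
tool_pos: [0.3295, 0.477, 0.2306]
tcp_rot: [-0.056, 1.571, 0.055]
wrist_force: [1.3, -0.0, 1.0]
width: 0.5
```

Request:
carry_out(
  offset=[
    [0,-3.27,1.81],
    [0,-3.27,1.81],
    [0,-3.27,1.81],
    [0,-3.27,1.81],
    [0,-3.27,1.81],
  ],
  delta_rot=[
    [0,0,0],
    [0,0,0],
    [0,0,0],
    [0,0,0],
    [0,0,0],
  ],
)

```text
time: 1.77
tool_pos: [0.4312, 0.3201, 0.2309]
tcp_rot: [-0.055, 1.571, 0.055]
wrist_force: [0.9, -0.2, 0.2]
width: 0.501
```

Request:
carry_out(
  offset=[
    [0,-3.27,1.81],
    [0,-3.27,1.81],
    [0,-3.27,1.81],
    [0,-3.27,1.81],
    [0,-3.27,1.81],
  ],
  delta_rot=[
    [0,0,0],
    [0,0,0],
    [0,0,0],
    [0,0,0],
    [0,0,0],
  ],
)

```text
time: 2.18
tool_pos: [0.5329, 0.1633, 0.2309]
tcp_rot: [-0.055, 1.571, 0.055]
wrist_force: [0.8, 0.4, 0.1]
width: 0.494
```

Request:
carry_out(
  offset=[
    [0,0,0],
    [0,0,0],
    [0,0,0],
    [0,0,0],
    [0,0,0],
  ],
  delta_rot=[
    [0,0,0],
    [0,0,0],
    [0,0,0],
    [0,0,0],
    [0,0,0],
  ],
)

```text
time: 2.6
tool_pos: [0.5318, 0.1663, 0.2311]
tcp_rot: [-0.056, 1.571, 0.056]
wrist_force: [-0.6, 1.3, -0.4]
width: 0.497
```

```bash
python3 - <<'E'
from h import *
rel(w(.004,.195,.10))
p,d=read_camera("wrist");cv2.imwrite("pics/w1.png",p[:,:,::-1])
E
```

```text
t 2.6 tray [  3.6 196.5] z 0.2311 F [-0.62  1.31 -0.36] w 0.497
shift cm (tool) [13.11 -0.15  0.05] turn deg [ 0.07 -0.03 -0.01]
shift after turn [13.11 -0.15  0.04] 
R
 [[-0.001 -0.072  0.997]
 [ 0.     0.997  0.072]
 [-1.     0.    -0.001]]
```

View pics/w1.png

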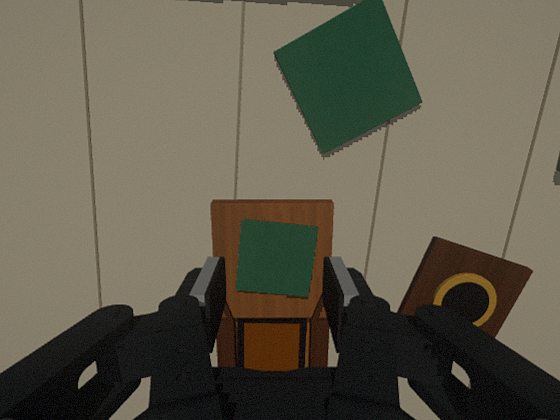

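```bash
cat >> h.py <<'E'
def wcast(uv,z,s):
    c=get_calibration("wrist");M=c["mount"];R=Ro.from_rotvec(s["tcp_rot"]).as_matrix()
    uv=np.atleast_2d(uv).astype(float)
    r=np.c_[(uv[:,0]-c["cx"])/c["fx"],(uv[:,1]-c["cy"])/c["fy"],np.ones(len(uv))]@(R@M[:3,:3]).T
    o=s["tool_pos"]+R@M[:3,3]; return (o+r*((z-o[2])/r[:,2])[:,None])[:,:2]
def wgreen(p,s,z):
    h=cv2.cvtColor(p,cv2.COLOR_RGB2HSV);g=((h[:,:,0]>60)&(h[:,:,0]<88)&(h[:,:,1]>90)&(h[:,:,2]>25)).astype(np.uint8)
    cs,_=cv2.findContours(g,cv2.RETR_EXTERNAL,cv2.CHAIN_APPROX_NONE)
    for c in sorted(cs,key=cv2.contourArea)[::-1][:2]:
        r=cv2.minAreaRect((wcast(c[:,0],z,s)*1000).astype(np.float32))
        print("green px",c[:,0].mean(0).round(),"tray ctr",tr(np.array(r[0])/1000),r[1],"ang",round(r[2]-4.03,1),[tr(q/1000).tolist() for q in cv2.boxPoints(r)])
E
python3 - <<'E'
from h import *
s=read_state();p=cv2.imread("pics/w1.png")[:,:,::-1].copy();wgreen(p,s,.022)
print([tr(q) for q in wcast([[211,201],[333,200],[313,307],[232,316]],.018,s)])
rel(w(0.003,.183,.06))
E
```

```text
green px [349.  75.] tray ctr [ 73.9 302.3] (105.70909118652344, 105.40327453613281) ang 27.8 [[2.5, 324.2], [51.7, 231.0], [145.2, 280.4], [96.0, 373.6]]
green px [276. 257.] tray ctr [  5.3 118.1] (81.70012664794922, 80.81827545166016) ang 84.2 [[-39.1, 81.6], [41.3, 73.4], [49.6, 154.7], [-30.8, 162.9]]
[array([-62.7, 181.2]), array([ 65. , 182.6]), array([48. , 57.5]), array([-44.7,  45.8])]
t 2.65 tray [  3.7 196.6] z 0.2312 F [ 0.63 -0.55  0.21] w 0.503
shift cm (tool) [17.12 -1.36 -0.07] turn deg [ 0.08 -0.02 -0.01]
shift after turn [17.12 -1.36 -0.07] 
R
 [[-0.    -0.072  0.997]
 [ 0.     0.997  0.072]
 [-1.     0.    -0.   ]]
```

Request:
carry_out(
  offset=[
    [2,-0.14,0],
    [2,-0.14,0],
    [2,-0.14,0],
    [2,-0.14,0],
    [2,-0.14,0],
  ],
  delta_rot=[
    [0,0,0],
    [0,0,0],
    [0,0,0],
    [0,0,0],
    [0,0,0],
  ],
)

```text
time: 3.07
tool_pos: [0.5326, 0.1592, 0.1306]
tcp_rot: [-0.056, 1.57, 0.057]
wrist_force: [0.1, -0.2, 0.2]
width: 0.504
```

Request:
carry_out(
  offset=[
    [2,-0.14,0],
    [2,-0.14,0],
    [2,-0.14,0],
    [2,-0.14,0],
    [1.9,-0.14,0],
  ],
  delta_rot=[
    [0,0,0],
    [0,0,0],
    [0,0,0],
    [0,0,0],
    [0,0,0],
  ],
)

```text
time: 3.48
tool_pos: [0.533, 0.1522, 0.0314]
tcp_rot: [-0.056, 1.57, 0.056]
wrist_force: [-0.6, -0.4, 0.4]
width: 0.499
```

Request:
carry_out(
  offset=[
    [0,0,0],
    [0,0,0],
    [0.1,0,0],
    [0.1,0,0],
    [0,0,0],
  ],
  delta_rot=[
    [0,0,0],
    [0,0,0],
    [0,0,0],
    [0,0,0],
    [0,0,0],
  ],
)

```text
time: 3.9
tool_pos: [0.5347, 0.1517, 0.0318]
tcp_rot: [-0.055, 1.567, 0.056]
wrist_force: [0.3, -0.3, 0.1]
width: 0.501
```

Request:
carry_out(
  offset=[
    [0.1,0,0],
    [0.1,0,0],
    [0.1,0,0],
    [0.1,0,0],
    [0,0,0],
  ],
  delta_rot=[
    [0,0,0],
    [0,0,0],
    [0,0,0],
    [0,0,0],
    [0,0,0],
  ],
)

```text
time: 4.32
tool_pos: [0.5333, 0.1511, 0.0261]
tcp_rot: [-0.055, 1.571, 0.055]
wrist_force: [-0.2, -0.5, -0.2]
width: 0.501
```

```bash
python3 - <<'E'
from h import *
rel(w(0.003,.183,.02))
p,d=read_camera("side");cv2.imwrite("pics/s2.png",cv2.resize(p[150:290,200:340,::-1],None,fx=4,fy=4))
E
```

```text
t 4.3167 tray [  4.1 181.3] z 0.0261 F [-0.16 -0.53 -0.21] w 0.501
shift cm (tool) [ 0.61  0.17 -0.11] turn deg [-0.03 -0.02  0.  ]
shift after turn [ 0.61  0.17 -0.11] 
R
 [[-0.    -0.07   0.998]
 [-0.     0.998  0.07 ]
 [-1.    -0.    -0.   ]]
```

View pics/s2.png

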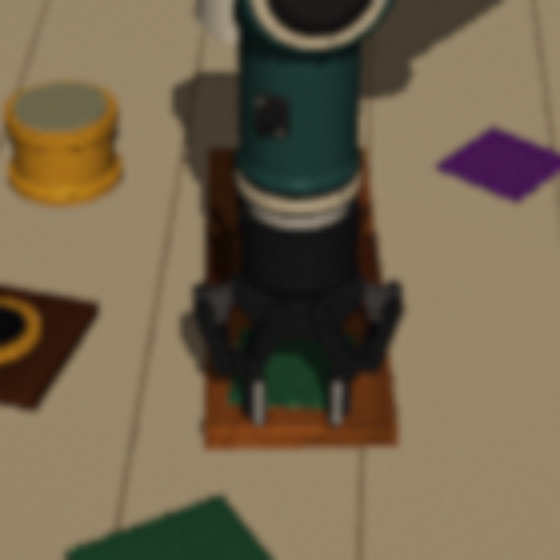

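The side crop shows the two fingers at (258,400) and (337,400), just behind the green board at (295,375). Next I feel for the ledge.

Request:
carry_out(
  offset=[
    [0.1,0,0],
    [0.1,0,0],
    [0.1,0,0],
    [0.1,0,0],
    [0,0,0],
  ],
  delta_rot=[
    [0,0,0],
    [0,0,0],
    [0,0,0],
    [0,0,0],
    [0,0,0],
  ],
)

```text
time: 4.78
tool_pos: [0.5333, 0.1511, 0.022]
tcp_rot: [-0.055, 1.571, 0.055]
wrist_force: [-0.0, -0.2, -0.6]
width: 0.504
```

Request:
carry_out(
  offset=[
    [0.1,0,0],
    [0.1,0,0],
    [0.1,0,0],
    [0.1,0,0],
    [0,0,0],
  ],
  delta_rot=[
    [0,0,0],
    [0,0,0],
    [0,0,0],
    [0,0,0],
    [0,0,0],
  ],
)

```text
time: 5.2
tool_pos: [0.5334, 0.1511, 0.018]
tcp_rot: [-0.055, 1.57, 0.055]
wrist_force: [-0.5, -0.1, -0.1]
width: 0.499
```

Request:
carry_out(
  offset=[
    [0.1,0,0],
    [0.1,0,0],
    [0,0,0],
    [0,0,0],
    [0,0,0],
  ],
  delta_rot=[
    [0,0,0],
    [0,0,0],
    [0,0,0],
    [0,0,0],
    [0,0,0],
  ],
)

```text
time: 5.62
tool_pos: [0.5336, 0.1512, 0.0163]
tcp_rot: [-0.055, 1.57, 0.055]
wrist_force: [0.2, 0.1, -0.4]
width: 0.5
```

Request:
carry_out(
  offset=[
    [0.1,0,0],
    [0,0,0],
    [0,0,0],
    [0,0,0],
    [0,0,0],
  ],
  delta_rot=[
    [0,0,0],
    [0,0,0],
    [0,0,0],
    [0,0,0],
    [0,0,0],
  ],
)

```text
time: 6.03
tool_pos: [0.5336, 0.1512, 0.0161]
tcp_rot: [-0.055, 1.57, 0.055]
wrist_force: [-1.1, -0.2, 5.6]
width: 0.498
```

Request:
carry_out(
  offset=[
    [-0.2,0,0],
    [0,0,-0.2],
    [0,0,-0.2],
    [0,-0.4,0],
    [0,-0.4,0],
  ],
  delta_rot=[
    [0,0,0],
    [0,0,0],
    [0,0,0],
    [0,0,0],
    [0,0,0],
  ],
)

```text
time: 6.45
tool_pos: [0.5297, 0.1427, 0.017]
tcp_rot: [-0.055, 1.571, 0.055]
wrist_force: [0.5, -0.8, -0.9]
width: 0.5
```

Request:
carry_out(
  offset=[
    [0,-0.5,0],
    [0,-0.5,0],
    [0,-0.5,0],
    [0,-0.5,0],
    [0,-0.5,0],
  ],
  delta_rot=[
    [0,0,0],
    [0,0,0],
    [0,0,0],
    [0,0,0],
    [0,0,0],
  ],
)

```text
time: 6.87
tool_pos: [0.5317, 0.1175, 0.0172]
tcp_rot: [-0.054, 1.571, 0.055]
wrist_force: [-2.3, 2.9, 1.0]
width: 0.499
```

Request:
carry_out(
  offset=[
    [0,-0.5,0],
    [0,-0.5,0],
    [0,-0.5,0],
    [0,-0.5,0],
    [0,-0.5,0],
  ],
  delta_rot=[
    [0,0,0],
    [0,0,0],
    [0,0,0],
    [0,0,0],
    [0,0,0],
  ],
)

```text
time: 7.28
tool_pos: [0.5339, 0.0925, 0.0175]
tcp_rot: [-0.055, 1.569, 0.055]
wrist_force: [-0.2, 0.1, 1.9]
width: 0.503
```

Request:
carry_out(
  offset=[
    [0,-0.5,0],
    [0,-0.5,0],
    [0,-0.5,0],
    [0,0,0],
    [0,0,0],
  ],
  delta_rot=[
    [0,0,0],
    [0,0,0],
    [0,0,0],
    [0,0,0],
    [0,0,0],
  ],
)

```text
time: 7.7
tool_pos: [0.5348, 0.0775, 0.0172]
tcp_rot: [-0.055, 1.57, 0.054]
wrist_force: [-0.2, -0.2, 0.7]
width: 0.501
```

```bash
python3 - <<'E'
from h import *
rel(w(0,.053,.0175))
p,d=read_camera("wrist");a=p[:,:,::-1]
p,d=read_camera("top");b=cv2.resize(p[150:260,210:365,::-1],(590,420),interpolation=cv2.INTER_CUBIC)
cv2.imwrite("pics/c3.png",cv2.resize(np.hstack([a[120:,100:450],b[:300]]),None,fx=.85,fy=.85))
E
```

```text
t 7.7 tray [  0.3 107.8] z 0.0172 F [-0.19 -0.23  0.69] w 0.501
shift cm (tool) [-0.02 -5.48 -0.03] turn deg [-0.05  0.01  0.02]
shift after turn [-0.03 -5.48 -0.03] 
R
 [[ 0.    -0.069  0.998]
 [-0.     0.998  0.069]
 [-1.    -0.     0.   ]]
```

View pics/c3.png

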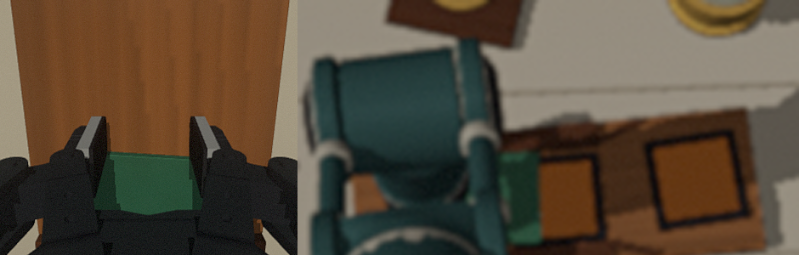

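```bash
python3 - <<'E'
from h import *
s=read_state()
print("trailing",tr(wcast([[276,299]],.022,s)[0]),[tr(q) for q in wcast([[228,299],[323,303]],.022,s)])
print("leading",tr(cast("top",[284.8,209],.022)[0]))
E
```

```text
trailing [ 1.2 98.8] [array([-19.9,  98.8]), array([21.8, 96.8])]
leading [ 5.5 13.4]
```

Request:
carry_out(
  offset=[
    [0,-0.4,0],
    [0,-0.4,0],
    [0,-0.4,0],
    [0,-0.4,0],
    [0,-0.4,0],
  ],
  delta_rot=[
    [0,0,0],
    [0,0,0],
    [0,0,0],
    [0,0,0],
    [0,0,0],
  ],
)

```text
time: 8.22
tool_pos: [0.5351, 0.0582, 0.0172]
tcp_rot: [-0.054, 1.572, 0.055]
wrist_force: [-4.4, 3.4, 4.7]
width: 0.498
```

Request:
carry_out(
  offset=[
    [0,-0.4,0],
    [0,-0.4,0],
    [0,-0.4,0],
    [0,-0.4,0],
    [0,-0.4,0],
  ],
  delta_rot=[
    [0,0,0],
    [0,0,0],
    [0,0,0],
    [0,0,0],
    [0,0,0],
  ],
)

```text
time: 8.63
tool_pos: [0.5363, 0.0383, 0.0171]
tcp_rot: [-0.054, 1.573, 0.055]
wrist_force: [-4.4, 4.7, 4.6]
width: 0.501
```

Request:
carry_out(
  offset=[
    [0,-0.3,0],
    [0,-0.3,0],
    [0,-0.3,0],
    [0,-0.2,0],
    [0,0,0],
  ],
  delta_rot=[
    [0,0,0],
    [0,0,0],
    [0,0,0],
    [0,0,0],
    [0,0,0],
  ],
)

```text
time: 9.05
tool_pos: [0.5388, 0.0264, 0.0173]
tcp_rot: [-0.056, 1.569, 0.054]
wrist_force: [-0.4, 0.4, -0.5]
width: 0.502
```

```bash
python3 - <<'E'
from h import *
rel(w(0,.053,.0175))
s=read_state()
p,d=read_camera("wrist");a=p[:,:,::-1];wgreen(p,s,.015)
p,d=read_camera("top");b=cv2.resize(p[150:260,210:365,::-1],(590,420),interpolation=cv2.INTER_CUBIC)
cv2.imwrite("pics/c4.png",cv2.resize(np.hstack([a[120:,100:450],b[:300]]),None,fx=.85,fy=.85))
E
```

```text
t 9.05 tray [ 0.7 56.5] z 0.0173 F [-0.38  0.41 -0.51] w 0.502
shift cm (tool) [-0.02 -0.35 -0.07] turn deg [-0.02  0.07  0.05]
shift after turn [-0.02 -0.35 -0.07] 
R
 [[ 0.001 -0.07   0.998]
 [-0.001  0.998  0.07 ]
 [-1.    -0.001  0.001]]
green px [275. 335.] tray ctr [ 0.5 23.6] (61.923851013183594, 40.22969055175781) ang -1.1 [[-30.0, 44.3], [-30.8, 4.1], [31.1, 3.0], [31.9, 43.2]]
green px [230. 299.] tray ctr [-19.9  43.4] (0.0, 0.0) ang -4.0 [[-19.9, 43.4], [-19.9, 43.4], [-19.9, 43.4], [-19.9, 43.4]]
```

View pics/c4.png

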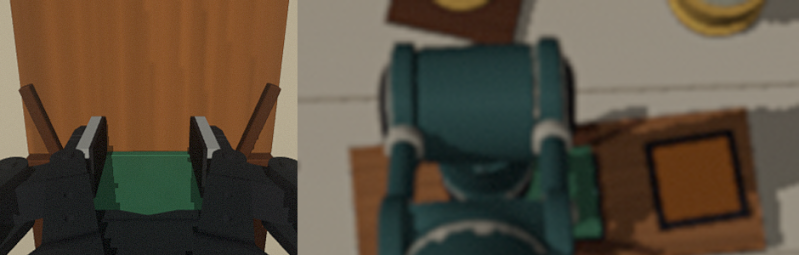

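Request:
carry_out(
  offset=[
    [0,-0.2,0],
    [0,-0.2,0],
    [0,-0.1,0],
    [0,0,0],
    [0,0,0],
  ],
  delta_rot=[
    [0,0,0],
    [0,0,0],
    [0,0,0],
    [0,0,0],
    [0,0,0],
  ],
)

```text
time: 9.57
tool_pos: [0.5387, 0.0221, 0.0173]
tcp_rot: [-0.055, 1.57, 0.055]
wrist_force: [0.0, -0.1, 0.1]
width: 0.499
```

Request:
carry_out(
  offset=[
    [-1,0.5,0],
    [-3,2,0],
    [-4,0,0],
    [-4,0,0],
    [-4,0,0],
  ],
  delta_rot=[
    [0,0,0],
    [0,0,0],
    [0,0,0],
    [0,0,0],
    [0,0,0],
  ],
)

```text
time: 9.98
tool_pos: [0.5362, 0.0479, 0.1794]
tcp_rot: [-0.055, 1.57, 0.056]
wrist_force: [1.4, -0.4, -0.3]
width: 0.5
```

Request:
carry_out(
  offset=[
    [0,3,0],
    [0,3,0],
    [0,0,0],
    [0,0,0],
    [0,0,0],
  ],
  delta_rot=[
    [0,0,0],
    [0,0,0],
    [0,0,0],
    [0,0,0],
    [0,0,0],
  ],
)

```text
time: 10.4
tool_pos: [0.5323, 0.1071, 0.1774]
tcp_rot: [-0.056, 1.57, 0.055]
wrist_force: [0.0, 0.3, 0.2]
width: 0.497
```

```bash
python3 - <<'E'
from h import *
rel(w(0,-.192,.17))
s=read_state()
p,d=read_camera("wrist");a=p[:,:,::-1];wgreen(p,s,.015)
q,d=read_camera("side");b=cv2.resize(q[170:275,230:320,::-1],(360,420),interpolation=cv2.INTER_CUBIC)
cv2.imwrite("pics/c5.png",cv2.resize(np.hstack([a[:,100:450],b]),None,fx=1.1,fy=1.1))
E
```

```text
t 10.4 tray [ -0.  137.5] z 0.1774 F [0.02 0.33 0.22] w 0.497
shift cm (tool) [ 7.600e-01 -3.294e+01 -2.000e-02] turn deg [ 0.04 -0.01  0.03]
shift after turn [  0.74 -32.95   0.  ] 
R
 [[-0.    -0.071  0.997]
 [-0.001  0.997  0.071]
 [-1.    -0.    -0.   ]]
green px [374.  28.] tray ctr [ 82.2 286.1] (107.61053466796875, 73.85214233398438) ang 27.8 [[17.4, 293.6], [51.9, 228.3], [147.1, 278.5], [112.6, 343.8]]
green px [278. 328.] tray ctr [4.1 1.8] (82.58674621582031, 79.46929168701172) ang 0.1 [[-37.3, 41.5], [-37.1, -38.0], [45.4, -37.8], [45.3, 41.6]]
```

View pics/c5.png

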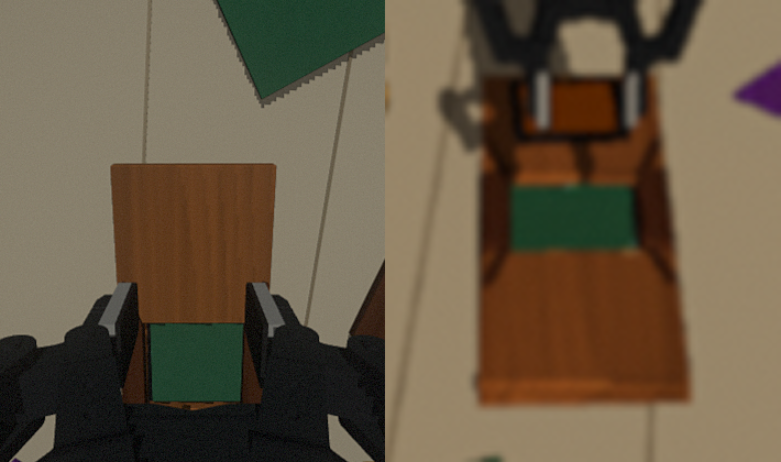

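The separator lies flat and square in the well: in the side view at right it fills the well at (573,217), with even gaps. Next I go behind the glass.

Request:
carry_out(
  offset=[
    [0,-3.3,0],
    [0,-3.3,0],
    [0,-3.3,0],
    [0,-3.3,0],
    [0,-3.3,0],
  ],
  delta_rot=[
    [0,0,0],
    [0,0,0],
    [0,0,0],
    [0,0,0],
    [0,0,0],
  ],
)

```text
time: 10.92
tool_pos: [0.5436, -0.0599, 0.1769]
tcp_rot: [-0.054, 1.571, 0.054]
wrist_force: [0.0, -0.7, 0.6]
width: 0.499
```

Request:
carry_out(
  offset=[
    [0,-3.3,0],
    [0,-3.3,0],
    [0,-3.3,0],
    [0,-3.3,0],
    [0,-3.3,0.1],
  ],
  delta_rot=[
    [0,0,0],
    [0,0,0],
    [0,0,0],
    [0,0,0],
    [0,0,0],
  ],
)

```text
time: 11.33
tool_pos: [0.5556, -0.2247, 0.1768]
tcp_rot: [-0.053, 1.571, 0.054]
wrist_force: [0.2, 0.8, -0.9]
width: 0.499
```

Request:
carry_out(
  offset=[
    [0,0,0],
    [0,0,0],
    [0,0,0],
    [2,0,0],
    [2,0,0],
  ],
  delta_rot=[
    [0,0,0],
    [0,0,0],
    [0,0,0],
    [0,0,0],
    [0,0,0],
  ],
)

```text
time: 11.75
tool_pos: [0.5578, -0.2216, 0.1385]
tcp_rot: [-0.056, 1.567, 0.055]
wrist_force: [0.0, 0.8, -0.4]
width: 0.502
```

```bash
python3 - <<'E'
from h import *
rel(w(.001,-.192,.04))
p,d=read_camera("wrist");s=read_state();V=p.max(2)
m=((V<40)).astype(np.uint8);m[:180]=0
cv2.imwrite("pics/w6.png",p[:,:,::-1])
for c in ([0]): pass
p,d=read_camera("top");h=cv2.cvtColor(p,cv2.COLOR_RGB2HSV);m=h[:,:,2]<45;r=np.zeros(m.shape,bool);r[185:224,315:355]=1
for q in rect("top",m&r,.023): print(tr(np.array(q[0])/1000),q,[tr(b/1000).tolist() for b in cv2.boxPoints(q)])
E
```

```text
t 11.75 tray [   2.3 -192.2] z 0.1385 F [ 0.03  0.79 -0.41] w 0.502
shift cm (tool) [ 9.85  0.03 -0.16] turn deg [0.02 0.18 0.07]
shift after turn [ 9.85  0.02 -0.13] 
R
 [[ 0.003 -0.071  0.997]
 [-0.001  0.997  0.071]
 [-1.    -0.001  0.003]]
[  24.3 -173.6] ((578.4208374023438, -201.46339416503906), (18.654319763183594, 66.22334289550781), 84.15242767333984) [[-9.9, -177.1], [55.3, -188.5], [58.5, -170.1], [-6.7, -158.7]]
[   2.4 -119.1] ((552.7808227539062, -148.60891723632812), (78.92647552490234, 66.08041381835938), 6.54233455657959) [[-38.5, -87.8], [-35.6, -153.8], [43.3, -150.4], [40.4, -84.3]]
```

View pics/w6.png

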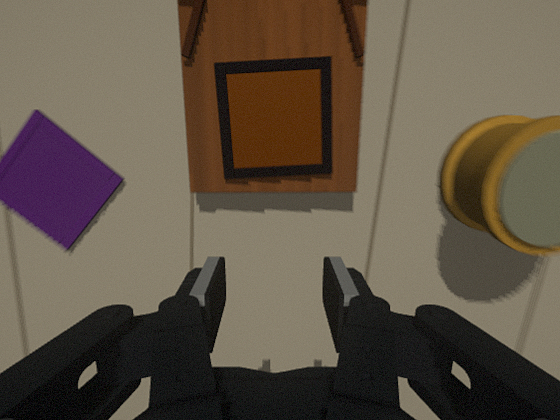

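```bash
python3 - <<'E'
from h import *
s=read_state()
print([tr(q).tolist() for q in wcast([[228,180],[331,173],[330,57],[215,63]],.023,s)],[tr(q).tolist() for q in wcast([[190,191],[356,191]],.018,s)])
rel(w(.001,-.192,.017))
E
```

```text
[[-36.6, -165.4], [38.7, -160.1], [34.6, -82.1], [-42.7, -85.8]] [[-66.3, -174.6], [58.8, -174.3]]
t 11.85 tray [  -1.7 -189.9] z 0.1335 F [-1.16 -0.34 -0.17] w 0.499
shift cm (tool) [11.64 -0.26  0.35] turn deg [ 0.05 -0.39 -0.22]
shift after turn [11.65 -0.21  0.27] 
R
 [[-0.007 -0.071  0.997]
 [ 0.003  0.997  0.071]
 [-1.     0.004 -0.007]]
```

Request:
carry_out(
  offset=[
    [2,0,0],
    [2,0,0],
    [2,0,0],
    [2,0,0],
    [2,0,0],
  ],
  delta_rot=[
    [0,0,0],
    [0,0,0],
    [0,0,0],
    [0,0,0],
    [0,0,0],
  ],
)

```text
time: 12.27
tool_pos: [0.5573, -0.2213, 0.0377]
tcp_rot: [-0.056, 1.569, 0.056]
wrist_force: [-1.2, 0.3, -0.1]
width: 0.496
```

Request:
carry_out(
  offset=[
    [1,0,0],
    [0,0,0],
    [0,0,0],
    [0,0,0],
    [0,0,0],
  ],
  delta_rot=[
    [0,0,0],
    [0,0,0],
    [0,0,0],
    [0,0,0],
    [0,0,0],
  ],
)

```text
time: 12.68
tool_pos: [0.5581, -0.2226, 0.0292]
tcp_rot: [-0.056, 1.567, 0.054]
wrist_force: [0.2, -0.1, -0.3]
width: 0.503
```

```bash
python3 - <<'E'
from h import *
rel(w(.001,-.192,.017))
E
```

```text
t 12.6833 tray [   2.5 -193.2] z 0.0292 F [ 0.19 -0.08 -0.27] w 0.503
shift cm (tool) [ 1.22  0.13 -0.16] turn deg [-0.02  0.16  0.08]
shift after turn [ 1.22  0.12 -0.15] 
R
 [[ 0.003 -0.07   0.998]
 [-0.001  0.998  0.07 ]
 [-1.    -0.001  0.003]]
```

Request:
carry_out(
  offset=[
    [0.5,0,0],
    [0.5,0,0],
    [0,0,0],
    [0,0,0],
    [0,0,0],
  ],
  delta_rot=[
    [0,0,0],
    [0,0,0],
    [0,0,0],
    [0,0,0],
    [0,0,0],
  ],
)

```text
time: 13.1
tool_pos: [0.5565, -0.2221, 0.0171]
tcp_rot: [-0.055, 1.57, 0.055]
wrist_force: [0.2, -0.1, 0.3]
width: 0.5
```

Request:
carry_out(
  offset=[
    [0,0,0],
    [0,0,0],
    [0,0,0],
    [0,0,0],
    [0,0,0],
  ],
  delta_rot=[
    [0,0,0],
    [0,0,0],
    [0,0,0],
    [0,0,0],
    [0,0,0],
  ],
)

```text
time: 13.52
tool_pos: [0.5567, -0.2221, 0.0173]
tcp_rot: [-0.055, 1.57, 0.055]
wrist_force: [-0.8, -0.5, 0.4]
width: 0.498
```

Request:
carry_out(
  offset=[
    [0,0.4,0],
    [0,0.4,0],
    [0,0.4,0],
    [0,0.4,0],
    [0,0.4,0],
  ],
  delta_rot=[
    [0,0,0],
    [0,0,0],
    [0,0,0],
    [0,0,0],
    [0,0,0],
  ],
)

```text
time: 13.93
tool_pos: [0.5552, -0.2017, 0.0173]
tcp_rot: [-0.055, 1.57, 0.055]
wrist_force: [-0.0, -0.6, 0.2]
width: 0.501
```

Request:
carry_out(
  offset=[
    [0,0.4,0],
    [0,0.4,0],
    [0,0.4,0],
    [0,0.4,0],
    [0,0.4,0],
  ],
  delta_rot=[
    [0,0,0],
    [0,0,0],
    [0,0,0],
    [0,0,0],
    [0,0,0],
  ],
)

```text
time: 14.35
tool_pos: [0.5538, -0.1818, 0.0173]
tcp_rot: [-0.055, 1.57, 0.055]
wrist_force: [0.0, -0.6, 0.2]
width: 0.504
```

Request:
carry_out(
  offset=[
    [0,0.4,0],
    [0,0.4,0],
    [0,0.4,0],
    [0,0.4,0],
    [0,0.4,0],
  ],
  delta_rot=[
    [0,0,0],
    [0,0,0],
    [0,0,0],
    [0,0,0],
    [0,0,0],
  ],
)

```text
time: 14.77
tool_pos: [0.5523, -0.1621, 0.0173]
tcp_rot: [-0.055, 1.57, 0.055]
wrist_force: [-0.8, -1.6, -0.5]
width: 0.503
```

Request:
carry_out(
  offset=[
    [0,0.4,0],
    [0,0.4,0],
    [0,0.4,0],
    [0,0.4,0],
    [0,0,0],
  ],
  delta_rot=[
    [0,0,0],
    [0,0,0],
    [0,0,0],
    [0,0,0],
    [0,0,0],
  ],
)

```text
time: 15.18
tool_pos: [0.5513, -0.1454, 0.0172]
tcp_rot: [-0.055, 1.57, 0.056]
wrist_force: [0.2, -0.1, 1.0]
width: 0.497
```

```bash
python3 - <<'E'
from h import *
rel(w(.001,-.053,.017))
p,d=read_camera("side");a=cv2.resize(p[170:275,230:320,::-1],(360,420),interpolation=cv2.INTER_CUBIC)
p,d=read_camera("top");b=cv2.resize(p[170:250,220:360,::-1],(420,240),interpolation=cv2.INTER_CUBIC);b=np.vstack([b,np.zeros((180,420,3),np.uint8)])
cv2.imwrite("pics/c7.png",np.hstack([a,b]))
E
```

```text
t 15.1833 tray [   1.1 -115.7] z 0.0172 F [ 0.21 -0.1   1.  ] w 0.497
shift cm (tool) [ 0.03  6.27 -0.01] turn deg [-0.01 -0.   -0.03]
shift after turn [ 0.02  6.27 -0.01] 
R
 [[-0.    -0.07   0.998]
 [ 0.001  0.998  0.07 ]
 [-1.     0.001 -0.   ]]
```

View pics/c7.png

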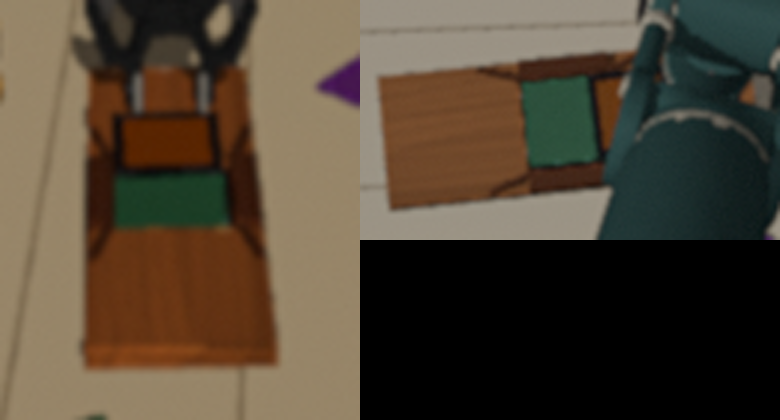

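The glass at (165,142) is square to the tray, with the fingers behind it and its leading edge at the well's lip. I carry on slowly.

Request:
carry_out(
  offset=[
    [0,0.3,0],
    [0,0.3,0],
    [0,0.3,0],
    [0,0.3,0],
    [0,0.3,0],
  ],
  delta_rot=[
    [0,0,0],
    [0,0,0],
    [0,0,0],
    [0,0,0],
    [0,0,0],
  ],
)

```text
time: 15.7
tool_pos: [0.5502, -0.1312, 0.0173]
tcp_rot: [-0.055, 1.57, 0.055]
wrist_force: [-1.0, -1.8, 0.3]
width: 0.5
```

Request:
carry_out(
  offset=[
    [0,0.3,0],
    [0,0.3,0],
    [0,0.3,0],
    [0,0.3,0],
    [0,0.3,0],
  ],
  delta_rot=[
    [0,0,0],
    [0,0,0],
    [0,0,0],
    [0,0,0],
    [0,0,0],
  ],
)

```text
time: 16.12
tool_pos: [0.5492, -0.1161, 0.0173]
tcp_rot: [-0.055, 1.57, 0.055]
wrist_force: [-1.4, -1.7, 0.9]
width: 0.5
```

Request:
carry_out(
  offset=[
    [0,0.3,0],
    [0,0.3,0],
    [0,0.3,0],
    [0,0.3,0],
    [0,0.3,0],
  ],
  delta_rot=[
    [0,0,0],
    [0,0,0],
    [0,0,0],
    [0,0,0],
    [0,0,0],
  ],
)

```text
time: 16.53
tool_pos: [0.5483, -0.1009, 0.0172]
tcp_rot: [-0.054, 1.57, 0.055]
wrist_force: [0.5, -0.6, -0.1]
width: 0.502
```

Request:
carry_out(
  offset=[
    [0,0.3,0],
    [0,0.3,0],
    [0,0.2,0],
    [0,0.2,0],
    [0,0.2,0],
  ],
  delta_rot=[
    [0,0,0],
    [0,0,0],
    [0,0,0],
    [0,0,0],
    [0,0,0],
  ],
)

```text
time: 16.95
tool_pos: [0.5474, -0.0892, 0.0173]
tcp_rot: [-0.055, 1.57, 0.055]
wrist_force: [-0.4, 0.7, 0.4]
width: 0.499
```

Request:
carry_out(
  offset=[
    [0,0.2,0],
    [0,0.1,0],
    [0,0.1,0],
    [0,0.1,0],
    [0,0,0],
  ],
  delta_rot=[
    [0,0,0],
    [0,0,0],
    [0,0,0],
    [0,0,0],
    [0,0,0],
  ],
)

```text
time: 17.37
tool_pos: [0.547, -0.0843, 0.0173]
tcp_rot: [-0.055, 1.57, 0.055]
wrist_force: [-0.0, -0.3, 0.7]
width: 0.505
```

```bash
python3 - <<'E'
from h import *
rel(w(.001,-.053,.017))
p,d=read_camera("side");np.save("pics/s8.npy",p);a=cv2.resize(p[180:260,235:315,::-1],(480,480),interpolation=cv2.INTER_CUBIC)
p,d=read_camera("top");np.save("pics/t8.npy",p);b=cv2.resize(p[180:240,250:300,::-1],(320,384),interpolation=cv2.INTER_CUBIC);b=np.vstack([b,np.zeros((96,320,3),np.uint8)])
cv2.imwrite("pics/c8.png",np.hstack([a,b]))
E
```

```text
t 17.3667 tray [  1.2 -54.5] z 0.0173 F [-0.01 -0.31  0.66] w 0.505
shift cm (tool) [ 0.03  0.15 -0.02] turn deg [-0.03 -0.   -0.01]
shift after turn [ 0.03  0.15 -0.02] 
R
 [[-0.    -0.07   0.998]
 [ 0.     0.998  0.07 ]
 [-1.     0.    -0.   ]]
```

View pics/c8.png

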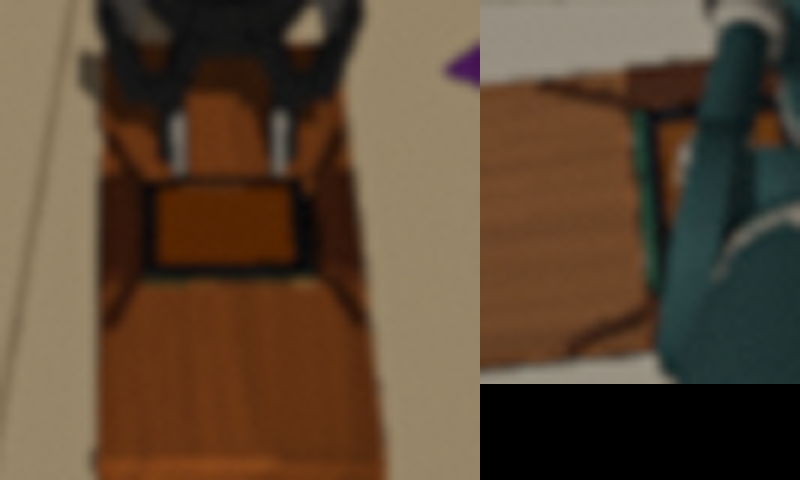

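Request:
carry_out(
  offset=[
    [0,0.1,0],
    [0,0.1,0],
    [0,0.1,0],
    [0,0,0],
    [0,0,0],
  ],
  delta_rot=[
    [0,0,0],
    [0,0,0],
    [0,0,0],
    [0,0,0],
    [0,0,0],
  ],
)

```text
time: 17.88
tool_pos: [0.5469, -0.0814, 0.0173]
tcp_rot: [-0.055, 1.57, 0.055]
wrist_force: [0.8, 0.1, -0.3]
width: 0.502
```

Request:
carry_out(
  offset=[
    [0,-0.5,0],
    [-0.5,-1,0],
    [-3,-1,0],
    [-4,0,0],
    [-4,0,0],
  ],
  delta_rot=[
    [0,0,0],
    [0,0,0],
    [0,0,0],
    [0,0,0],
    [0,0,0],
  ],
)

```text
time: 18.3
tool_pos: [0.5472, -0.1075, 0.1325]
tcp_rot: [-0.053, 1.573, 0.054]
wrist_force: [1.8, -0.1, 0.8]
width: 0.497
```

Request:
carry_out(
  offset=[
    [-2,-4,0],
    [0,-4,0],
    [0,-4,0],
    [0,-4,0],
    [0,-3,0],
  ],
  delta_rot=[
    [0,0,0],
    [0,0,0],
    [0,0,0],
    [0,0,0],
    [0,0,0],
  ],
)

```text
time: 18.72
tool_pos: [0.5615, -0.2973, 0.152]
tcp_rot: [-0.055, 1.569, 0.052]
wrist_force: [0.4, 0.5, -0.6]
width: 0.501
```

Request:
carry_out(
  offset=[
    [0,0,0],
    [0,0,0],
    [0,0,0],
    [0,0,0],
    [0,0,0],
  ],
  delta_rot=[
    [0,0,0],
    [0,0,0],
    [0,0,0],
    [0,0,0],
    [0,0,0],
  ],
)

```text
time: 19.13
tool_pos: [0.5615, -0.292, 0.1509]
tcp_rot: [-0.056, 1.57, 0.056]
wrist_force: [-0.2, 0.6, -0.2]
width: 0.5
```

```bash
python3 - <<'E'
from h import *
rel(w(.001,-.053,.017))
p,d=read_camera("side");a=cv2.resize(p[185:255,235:305,::-1],(400,400),interpolation=cv2.INTER_CUBIC)
p,d=read_camera("top");b=cv2.resize(p[180:240,260:320,::-1],(400,400),interpolation=cv2.INTER_CUBIC)
h=cv2.cvtColor(p,cv2.COLOR_RGB2HSV);m=h[:,:,2]<45;r=np.zeros(m.shape,bool);r[190:232,270:312]=1
for q in rect("top",m&r,.020): print("dark",tr(np.array(q[0])/1000),q)
m=(h[:,:,0]<20)&(h[:,:,1]>90)
for q in rect("top",m&(np.indices(m.shape)[1]>220)&(np.indices(m.shape)[1]<365)&(np.indices(m.shape)[0]>175)&(np.indices(m.shape)[0]<245),.018)[:1]: print("tray",tr(np.array(q[0])/1000),q)
cv2.imwrite("pics/c9.png",np.hstack([a,b]))
E
```

```text
t 19.1333 tray [   1.1 -262.7] z 0.1509 F [-0.17  0.59 -0.17] w 0.5
shift cm (tool) [1.340e+01 2.096e+01 2.000e-02] turn deg [ 0.05 -0.02 -0.02]
shift after turn [ 1.339e+01  2.097e+01 -1.000e-02] 
R
 [[-0.    -0.071  0.997]
 [ 0.     0.997  0.071]
 [-1.     0.    -0.   ]]
dark [ 2.4 -0.1] ((544.35498046875, -29.98361587524414), (86.7686538696289, 81.70287322998047), 4.4873576164245605)
tray [ 0.4 -0.1] ((542.368896484375, -30.065994262695312), (130.18356323242188, 358.97698974609375), 4.1071672439575195)
```

View pics/c9.png

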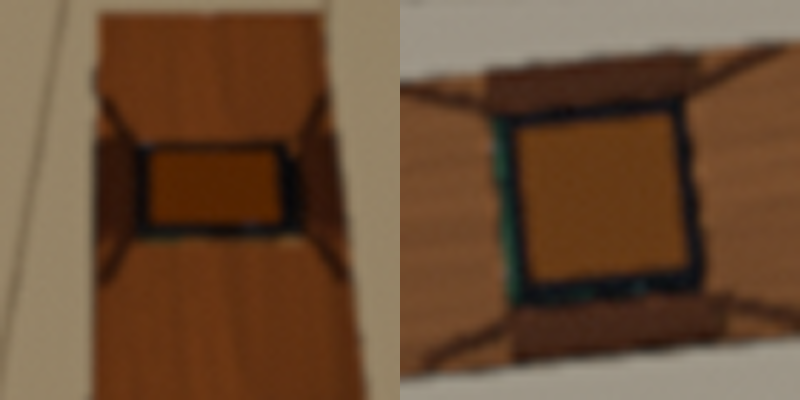

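Request:
carry_out(
  offset=[
    [-1,3,0],
    [-1,3,0],
    [-1,3,0],
    [-1,3,0],
    [0,2,0],
  ],
  delta_rot=[
    [0,0,0],
    [0,0,0],
    [0,0,0],
    [0,0,0],
    [0,0,0],
  ],
)

```text
time: 19.65
tool_pos: [0.5528, -0.1509, 0.1935]
tcp_rot: [-0.057, 1.566, 0.056]
wrist_force: [0.0, -0.6, 0.7]
width: 0.5
```

Request:
carry_out(
  offset=[
    [0,0,0],
    [0,0,0],
    [0,0,0],
    [0,0,0],
    [0,0,0],
  ],
  delta_rot=[
    [0,0,0],
    [0,0,0],
    [0,0,0],
    [0,0,0],
    [0,0,0],
  ],
)

```text
time: 20.07
tool_pos: [0.5518, -0.1544, 0.1905]
tcp_rot: [-0.054, 1.571, 0.054]
wrist_force: [-0.2, 0.1, -0.3]
width: 0.501
```

```bash
python3 - <<'E'
from h import *
s=read_state();rel(w(.001,-.053,.017))
p,d=read_camera("wrist")
c=get_calibration("wrist");M=c["mount"];R=Ro.from_rotvec(s["tcp_rot"]).as_matrix()
v,u=np.indices(d.shape);P=np.stack([(u-c["cx"])/c["fx"]*d,(v-c["cy"])/c["fy"]*d,d],-1)
W=(P@M[:3,:3].T+M[:3,3])@R.T+s["tool_pos"]
X=(W[...,:2]-C)@TX*1000;Y=(W[...,:2]-C)@TY*1000;Z=W[...,2]*1000
for y0 in range(-70,75,5):
    k=(abs(X)<25)&(abs(Y-y0)<2.5)&(d>0)
    if k.sum()>20: print(y0,np.median(Z[k]).round(2),p[k].mean(0).round(),end=" | ")
k=(abs(X)<36)&(abs(Y)<33)&(d>0)
A_=np.c_[X[k],Y[k],np.ones(k.sum())];co=np.linalg.lstsq(A_,Z[k],rcond=None)[0];print("\nplane slopes deg",np.degrees(co[:2]),"z",co[2])
cv2.imwrite("pics/w10.png",p[:,:,::-1])
E
```

```text
t 20.0667 tray [   1.  -124.8] z 0.1905 F [-0.23  0.09 -0.31] w 0.501
shift cm (tool) [17.35  7.18  0.  ] turn deg [-0.08 -0.03  0.  ]
shift after turn [17.35  7.18  0.  ] 
R
 [[-0.001 -0.069  0.998]
 [-0.     0.998  0.069]
 [-1.    -0.    -0.001]]
-70 17.78 [103.  62.  31.] | -65 17.8 [102.  62.  30.] | -60 17.8 [102.  62.  30.] | -55 17.85 [102.  62.  30.] | -50 17.73 [102.  62.  31.] | -45 17.32 [82. 49. 24.] | -40 19.61 [25. 19. 18.] | -35 19.44 [61. 37. 17.] | -30 19.29 [93. 53. 15.] | -25 19.26 [94. 53. 15.] | -20 19.15 [94. 54. 15.] | -15 19.16 [94. 54. 16.] | -10 19.3 [95. 54. 16.] | -5 19.19 [95. 54. 17.] | 0 19.25 [95. 54. 17.] | 5 19.24 [95. 55. 17.] | 10 19.12 [95. 55. 16.] | 15 19.19 [95. 55. 17.] | 20 19.24 [95. 55. 17.] | 25 19.25 [95. 55. 18.] | 30 19.13 [75. 44. 17.] | 35 19.53 [20. 20. 21.] | 
plane slopes deg [-0.29019598 -0.05283044] z 19.262683007633242
```

```bash
python3 - <<'E'
from h import *
s=read_state();p,d=read_camera("wrist")
def samp(x,y,z):
    c=get_calibration("wrist");M=c["mount"];R=Ro.from_rotvec(s["tcp_rot"]).as_matrix()
    q=((w(x/1e3,y/1e3,z/1e3)-s["tool_pos"])@R-M[:3,3])@M[:3,:3]
    u,v=q[0]/q[2]*c["fx"]+c["cx"],q[1]/q[2]*c["fy"]+c["cy"]
    return p[int(round(v)),int(round(u))].astype(int) if 0<=v<419.5 and 0<=u<559.5 else np.zeros(3)
xs=np.arange(-20,21,4)
for rng in (range(-50,-28),range(26,52)): print([(y,*np.median([samp(x,y,19) for x in xs],0).astype(int).tolist()) for y in rng])
ys=np.arange(-25,26,4)
for rng in (range(-52,-28),range(28,53)): print("x",[(x,*np.median([samp(x,y,19) for y in ys],0).astype(int).tolist()) for x in rng])
E
```

```text
[(-50, 103, 61, 30), (-49, 104, 61, 29), (-48, 104, 63, 29), (-47, 102, 60, 27), (-46, 109, 66, 32), (-45, 98, 59, 27), (-44, 54, 33, 19), (-43, 52, 32, 15), (-42, 27, 24, 20), (-41, 24, 19, 19), (-40, 26, 20, 18), (-39, 26, 21, 16), (-38, 25, 22, 21), (-37, 27, 22, 21), (-36, 19, 13, 16), (-35, 37, 27, 19), (-34, 72, 44, 11), (-33, 93, 53, 17), (-32, 93, 54, 19), (-31, 94, 53, 15), (-30, 92, 51, 15), (-29, 94, 53, 18)]
[(26, 95, 55, 18), (27, 96, 55, 20), (28, 96, 55, 18), (29, 95, 57, 18), (30, 98, 55, 21), (31, 87, 49, 15), (32, 15, 16, 18), (33, 17, 15, 19), (34, 18, 14, 14), (35, 0, 0, 0), (36, 0, 0, 0), (37, 0, 0, 0), (38, 0, 0, 0), (39, 0, 0, 0), (40, 0, 0, 0), (41, 0, 0, 0), (42, 0, 0, 0), (43, 0, 0, 0), (44, 0, 0, 0), (45, 0, 0, 0), (46, 0, 0, 0), (47, 0, 0, 0), (48, 0, 0, 0), (49, 0, 0, 0), (50, 0, 0, 0), (51, 0, 0, 0)]
x [(-52, 59, 36, 23), (-51, 60, 36, 22), (-50, 59, 34, 22), (-49, 60, 34, 20), (-48, 61, 36, 19), (-47, 59, 34, 20), (-46, 60, 34, 18), (-45, 60, 35, 18), (-44, 53, 29, 16), (-43, 26, 16, 8), (-42, 19, 13, 9), (-41, 51, 31, 14), (-40, 43, 27, 20), (-39, 30, 27, 25), (-38, 26, 25, 24), (-37, 21, 19, 17), (-36, 22, 21, 16), (-35, 27, 23, 21), (-34, 22, 20, 19), (-33, 25, 23, 22), (-32, 21, 21, 16), (-31, 24, 24, 22), (-30, 17, 20, 20), (-29, 66, 38, 13)]
x [(28, 94, 54, 19), (29, 94, 54, 17), (30, 94, 54, 20), (31, 93, 52, 15), (32, 95, 56, 20), (33, 94, 55, 18), (34, 93, 53, 13), (35, 95, 53, 13), (36, 99, 55, 15), (37, 61, 37, 19), (38, 21, 22, 20), (39, 21, 19, 19), (40, 21, 20, 20), (41, 23, 21, 21), (42, 23, 22, 20), (43, 25, 22, 20), (44, 22, 20, 21), (45, 17, 15, 13), (46, 45, 27, 15), (47, 55, 31, 20), (48, 55, 31, 21), (49, 53, 30, 18), (50, 54, 31, 20), (51, 55, 31, 17), (52, 56, 32, 19)]
```

```bash
python3 - <<'E'
from workcell import *
print(finish_job(),read_state()["time"])
E
```

```text
the job is handed in; nothing more can be done
the job is handed in; nothing more can be done
```

I pushed both plates into the well in the order asked and handed the job in at about 20 s of the 61 s. I first pushed the green separator (the smaller, 82 mm board) off the +y ledge, then the upper glass slide off the -y ledge. I used the half-open fingers, riding about 1 mm above the ledge. The only forces above the noise were about 8 N during pushing and 5.6 N when I felt for the ledge.

**Flatness and height:** wrist depth shows the glass about 1.5 mm above the ledges (2 mm expected), so it has dropped into its place. It is flat to about 0.3°. The separator was seen lying square in the well before the glass went on.

**Position in the well:** the glass is square to the tray within about 0.4° and about 1 mm off centre along y. Along x it sits about 2.5 mm off centre, close to the +x cheek but still within the 3 mm clearance. I did not try to nudge it back.

**What I could not check:** the last wrist picture could not be viewed because the 12-picture limit was reached, so these final figures come from depth and colour sampling only. I did not measure the bystanders again; every push was along the tray and none of them was touched.

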